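# Press the rolling pin and tongs home in the fitted drawer insert

## Task

Put the roti things back in the fitted insert of the cutlery drawer: press the wooden rolling pin and the locked steel tongs each into its own cutout, the tongs with their broad head in the broad end, until both lie fully home on the cutout floor, then let go. Do not drop either of them, and leave the two blue cups, the tawa and the pastry brush that is already in the insert where they are.

Things in the scene. Friction and masses are not known exactly. Their poses are not given: they have to be found in the camera images.
- insert: Cream rigid drawer insert, 230 x 200 mm, 38 mm high, standing fast on the worktop. Origin: centre of its underside; x along its three parallel cutouts, z up. Their centre lines: pastry brush y = -68, tongs y = -12, rolling pin y = 54 mm. Cutout floors lie at z = 10. Each fits its item's outline with 2 mm spare per side, 2 to 3 mm per end; the top 5 mm of the long edges slope outward 3 mm.
- trough (a point): Middle of the finger trough, on its floor (insert frame (0, 0, 4) mm; axes as the insert's). It crosses all three cutouts from x = -38 to 38 mm over the insert's whole width, open at both ends, so that within it only the items stand between or beside the fingers, also with an item fully home.
- pin_seat (a point): Where the rolling pin's middle lies when fully home: insert frame (0, 54, 28) mm; axes as the insert's. The pin cutout is 40 mm wide for x within 67 of the middle, 22 mm wide from there to its ends at x = -102 and 102. Home, the pin stands 8 mm above the insert.
- tongs_seat (a point): Where the tongs' middle lies when fully home: insert frame (0, -12, 22) mm; axes as the insert's, the head goes towards +x. The tongs cutout is 30 mm wide from x = -100 to -55, 38 from -55 to 48, 30 from 48 to 61, 44 (head) from 61 to 100. Home, the tongs lie 4 mm below the insert's top.
- nub (a point): One of the springy dark green-grey nubs (16 mm long), standing 4 mm out of both side walls of the pin cutout at x = -52 and 52 and of the tongs cutout at x = -76 and 80 mm; their tips lie at insert z = 30, this one at (52, 70, 30). An item laid in the mouth rests on them, the pin about 9 and the tongs 23 mm too high, and must be pressed past with about 8 to 18 N in all; they then hold it.
- pin_mid (a point): Middle of the wooden rolling pin, on its axis; x along the pin. 200 mm long: a barrel 130 mm long and 36 mm thick, and at each end a handle 35 mm long and 18 mm thick. It lies on the worktop with its axis 18 mm up, about 140 g, the same either way round; it can roll, so its y and z axes may point anywhere.
- tongs_mid (a point): Middle of the steel tongs, half-way up; x towards the broad head, z up. Locked shut they are one rigid piece, 24 mm high, 194 mm long, about 150 g, lying on the floor of the tawa: hinge end x = -97 to -51, 26 mm wide; black rubber grips x = -51 to 45, 34 mm wide, sides parallel; neck to 64, 26 mm wide; head x = 64 to 97, 40 mm wide.
- tawa: Round aluminium tawa, 270 mm across the rim, 16 mm high, its flat floor 5 mm above the worktop and 230 mm across; a steel loop handle on each side reaches 162 mm from the centre, 22 mm high, along its x axis. Origin at the centre of its underside. Bystander, but the tongs lie in it. About 1.1 kg.
- cup_a: Blue enamel cup, 68 mm across, 70 mm high (dark rim up to 72), its handle reaching 61 mm from the axis along its +y. Origin at the centre of its underside. Bystander, beside one end of the rolling pin.
- cup_b: Second blue enamel cup, the same as the first; beside the other end of the rolling pin, on its other side.
- brush_mid (a point): Middle of the pastry brush, wooden handle 18 mm wide, red head 30 mm wide, 190 mm long and 16 mm high, that lies loose in its cutout of the insert, its top 26 mm above the worktop; x towards the red head. Bystander.
Things that resemble listed ones, but are neither listed nor needed, are in the scene too. Of the things that look like the part that bears tongs_mid, the middle-sized one is meant.

How it is judged:
At the end, for the whole second after the job is handed in: Rolling pin and tongs both lie in their own cutouts, their middles within 6 mm horizontally of their seats and no more than 3 mm too high, level and in line with the cutouts within 2 degrees, and at rest (z of pin_mid in the frame of insert below 0.031 m and horizontal distance between pin_mid and pin_seat below 0.006 m and angle between the x axis of each of pin_mid, tongs_mid and the x axis of insert, either way round below 0.035 rad and z of tongs_mid in the frame of insert below 0.025 m and horizontal distance between tongs_mid and tongs_seat below 0.006 m and linear speed of each of pin, tongs below 0.02 m/s); the robot touches nothing.
It fails at once if a blue cup is pushed more than 20 mm or tipped (distance of any of cup_a, cup_b from where it was at the start of the episode above 0.02 m or angle between any of cup_a, cup_b's own z axis and vertical above 0.3 rad).
It fails at once if the tawa is pushed more than 25 mm (distance of tawa from where it was at the start of the episode above 0.025 m).
It fails at once if the pastry brush is pushed or lifted more than 10 mm (distance of brush_mid from where it was at the start of the episode above 0.01 m).
It fails at once if the rolling pin is dropped from more than about 20 mm (linear speed of pin above 0.6 m/s and contact force between pin and the fingers below 0.05 N).
It fails at once if the tongs are dropped from more than about 20 mm (linear speed of tongs above 0.6 m/s and contact force between tongs and the fingers below 0.05 N).
It also fails if it takes over 67 s, if anything falls off the work surface, if the arm or the gripper's body presses on something with over 40 N, if the wrist force passes 120 N, or if a joint passes its speed limit or range.

## Robot

A 6-joint arm with a two-finger parallel gripper is mounted at the origin on the work surface. World frame = base frame: x ahead of the robot, y to its left, z up, the work surface at z = 0. Lengths are in m, angles in rad, forces in N, time in s.
With the tool pointing down it reaches from about 0.3 to 0.75 m from the base axis. Payload 8.5 kg.
Tool frame: the origin (TCP) lies on the centre line of the jaws, within the pads' length; the fingertips stand 8 mm ahead of it and the grasp point (between the pads) lies 11 mm behind it; z points along the fingers, y is the line along which they close (so a half turn about z gives the same grasp; the last joint's range is limited). The gripper opens to 88 mm and grips with 3 to 60 N. Pads are 18 mm wide; open, the fingers measure 123 mm over their backs; the gripper's body (75 mm by 187 mm) begins 45 mm behind the grasp point.
Start: joints at [1.04, 0.381, 1.297, -0, 1.464, -0.215], TCP at [0.171, 0.523, 0.247] pointing down, gripper open.
Joint ranges: [-3.11, 3.11], [-0.89, 2.33], [0.22, 2.48], [-1.42, 4.56], [0.17, 2.85], [-2.88, 2.88]. Speed limits (rad/s): [2.39, 2.39, 3.14, 3.14, 3.14, 3.14].

## Interface

Orientations are given as a 3x3 rotation matrix whose columns are the frame's x, y, z axes.
In Python, from station import r, snapshot gives the robot as it stands. The module is installed in compiled form; this text tells all that it offers. Calls block until the motion is done:
- r.move_ptp(position, orientation): joint-space move of the TCP to a pose.
- r.move_linear(position, vel=0.15, frame=None): straight line of the TCP; frame=None keeps the orientation; vel is the mean speed in m/s.
- r.move_j(angles): joint-space move.
- r.set_gripper(opening, strength=None): finger opening in m; strength is the grip in N (None keeps the last); returns when the fingers have stopped.
- r.pause(seconds).
- r.solve_ik(position, orientation): joint angles nearest the present ones, or None.
- r.read_state(): the state.
- snapshot(name): name is "scene" or "top"; returns a dict with "color" (420x560x3 uint8, red, green, blue), "mtx" (3x3 intrinsics, pixels), "D" ([k1, k2, p1, p2, k3] as OpenCV has them; the pictures are not rectified), "world_to_cam" (4x4, takes a point from world to camera coordinates). Camera axes: x right, y down, z forward; pixel columns grow to the right and rows downward; lengths in m; the calibration is good to about 2 mm. A picture is of the moment at which its call begins. There is no depth.
A pose or a line that the arm cannot do raises r.IKError and nothing moves.
- r.sign_off(): hands the job in; it is judged then, once.
The state is a dict: "time": time; "joint_positions": joint angles; "qd": joint speeds; "effort": joint torques, N m; "ee_pos": TCP position; "orientation": TCP orientation; "ft_force": force on the tool from outside, world axes, zero at the start; "torque": the same for the moment, N m; "opening": finger opening in m; "gripper_force": force on a finger pad.
Only numpy, scipy, OpenCV 4.12 (cv2) and the standard library are available. Lean on these libraries where they do the work, as an engineer would, in place of code of your own. Each camera call takes 0.05 s, during which the arm holds its last target. There are 200 camera calls.

## Working session

There is one attempt and no reset: what is moved stays moved. The work goes in short steps, each a Python script; the robot and the scene stay as the last script left them, time stands still between calls to the robot, and variables do not carry over. Pictures are saved under pics/ and viewed, at most 10 in all, crops included, and the job is handed in when it is done.

```bash
mkdir -p pics; python3 - <<'E'
from station import r, snapshot
import cv2, numpy as np, pickle
d={}
for n in("scene","top"):
    s=snapshot(n); d[n]=s; cv2.imwrite(f"pics/{n}0.png",s["color"][:,:,::-1]); print(n,s["mtx"].tolist(),s["D"],np.round(s["world_to_cam"],4).tolist())
pickle.dump(d,open("s0.pkl","wb"))
s=r.read_state();print(s["time"],s["ee_pos"],s["orientation"],s["opening"])
E
```

```text
scene [[541.7858654925838, 0.0, 277.62273700336897], [0.0, 541.7858654925838, 214.16054114388493], [0.0, 0.0, 1.0]] [-0.01765081  0.          0.          0.          0.        ] [[0.4203, 0.9074, 0.0069, -0.1567], [0.7047, -0.3216, -0.6325, -0.4147], [-0.5717, 0.2707, -0.7745, 2.3675], [0.0, 0.0, 0.0, 1.0]]
top [[447.75654635397916, 0.0, 286.6203171015876], [0.0, 447.75654635397916, 206.49468491041574], [0.0, 0.0, 1.0]] [0.03033672 0.         0.         0.         0.        ] [[-0.05, -0.9987, 0.0035, -0.0755], [-0.9759, 0.0481, -0.2131, 0.5923], [0.2126, -0.0141, -0.977, 1.48], [0.0, 0.0, 0.0, 1.0]]
0.1 [0.17071455 0.52260464 0.24623576] [[-9.50557458e-01  3.10548155e-01 -6.01725486e-04]
 [ 3.10548643e-01  9.50556896e-01 -1.06188076e-03]
 [ 2.42209200e-04 -1.19624371e-03 -9.99999255e-01]] 0.08777560289768575
```

View pics/top0.png

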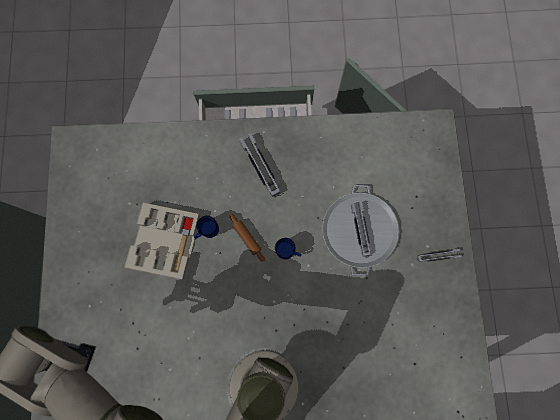

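View pics/scene0.png

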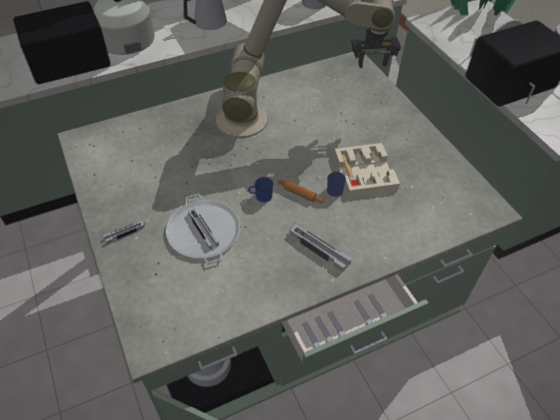

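The pictures show the insert at top (162,240), the pin at (246,236), the cups at (207,227) and (286,248), and the tawa at (362,229). There are three tongs: a large pair at (263,163), one in the tawa at (362,229), and a small pair at (440,255). The pair in the tawa should be the one meant, as it is the middle-sized and lies on the tawa floor. I'll confirm this in a crop.

```bash
cat > h.py <<'E'
import cv2, numpy as np
def ray(s,px):
    px=np.asarray(px,float).reshape(-1,1,2)
    n=cv2.undistortPoints(px,s["mtx"],s["D"]).reshape(-1,2)
    W=s["world_to_cam"]; R=W[:3,:3]; c=-R.T@W[:3,3]
    return c,np.c_[n,np.ones(len(n))]@R
def onz(s,px,z):
    c,d=ray(s,px); return c+d*((z-c[2])/d[:,2])[:,None]
def proj(s,P):
    W=s["world_to_cam"]; return cv2.projectPoints(np.asarray(P,float).reshape(-1,3),cv2.Rodrigues(W[:3,:3])[0],W[:3,3],s["mtx"],s["D"])[0].reshape(-1,2)
E
python3 - <<'E'
import cv2,pickle,numpy as np
from h import *
d=pickle.load(open("s0.pkl","rb"))
t=d["top"]["color"][:,:,::-1]; c=d["scene"]["color"][:,:,::-1]
cv2.imwrite("pics/tops.png",cv2.resize(t[180:290,115:315],None,fx=4,fy=4,interpolation=cv2.INTER_CUBIC))
b=cv2.resize(t[125:285,235:475],None,fx=3.3,fy=3.3,interpolation=cv2.INTER_CUBIC)
cv2.imwrite("pics/tongs.png",b)
print("tongs lengths",[np.linalg.norm(np.diff(onz(d["top"],p,z),axis=0)) for p,z in (([[247,137],[277,194]],.02),([[357,203],[369,255]],.02),([[419,258],[462,252]],.015))])
E
```

```text
tongs lengths [np.float64(0.2421039239812452), np.float64(0.1880097673115518), np.float64(0.1513643751481224)]
```

View pics/tops.png

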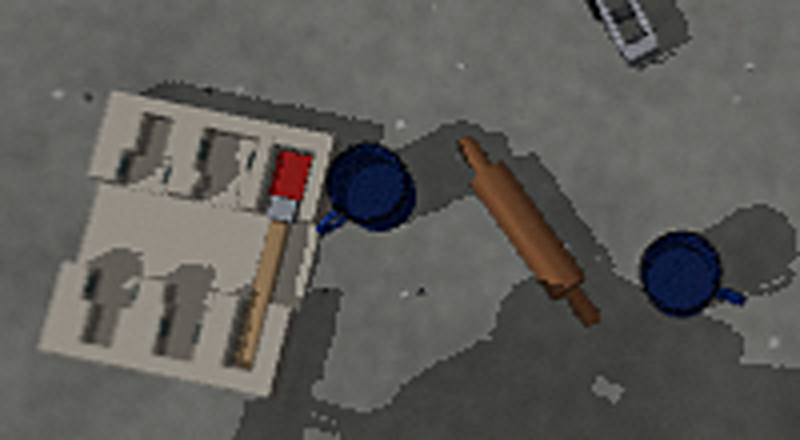

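View pics/tongs.png

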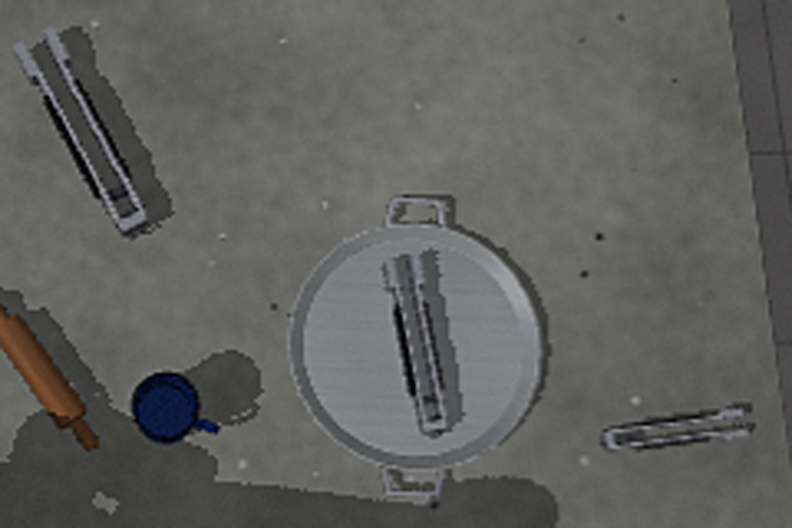

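The crops confirm it. Measured lengths are 242, 188 and 151 mm, so the pair in the tawa is the middle one. Its head is the forked upper end at about top (358,205). The insert's brush is in the right-hand cutout with its red head up, so insert +x points away from the robot and +y to the left. Next I'll measure the poses.

```bash
cat > meas.py <<'E'
import cv2,numpy as np
from h import *
def mask(s,kind,box):
    u0,v0,u1,v1=box
    c=s["color"]; R,G,B=[c[:,:,i].astype(int) for i in range(3)]
    m={"cream":(R>110)&(R-B>8)&(R-B<45),"wood":(R-B>45)&(R-G>18),"blue":(B-R>35),"black":(R<45)&(abs(R-B)<15)}[kind]
    o=np.zeros(m.shape,np.uint8); o[v0:v1,u0:u1]=m[v0:v1,u0:u1]*255
    return o
def biggest(m):
    cs,_=cv2.findContours(m,cv2.RETR_EXTERNAL,cv2.CHAIN_APPROX_NONE)
    return max(cs,key=cv2.contourArea).reshape(-1,2)
E
python3 - <<'E'
import pickle
from meas import *
d=pickle.load(open("s0.pkl","rb"))
for n,ib,pb in(("top",(115,190,205,290),(220,200,272,270)),("scene",(325,135,405,200),(270,170,330,210))):
    s=d[n]; print(n,"cam",ray(s,[[0,0]])[0].round(3))
    m=mask(s,"cream",ib); c=biggest(cv2.morphologyEx(m,cv2.MORPH_CLOSE,np.ones((9,9))))
    h=cv2.convexHull(c).reshape(-1,2); print("hull",cv2.approxPolyDP(h,3,True).reshape(-1,2).tolist())
    m=mask(s,"wood",pb); M=cv2.moments(m,True); cen=[M["m10"]/M["m00"],M["m01"]/M["m00"]]
    v,u=np.nonzero(m); q=np.c_[u,v]-cen; a=np.linalg.svd(q,full_matrices=False)[2][0]; t=q@a
    P=onz(s,[cen,cen+a*t.min(),cen+a*t.max()],.018)
    print("pin",P.round(4).tolist(),np.linalg.norm(P[1]-P[2]),M["m00"])
    m=mask(s,"blue",(180,170,380,280) if n=="top" else (240,165,350,205))
    k,l,st,ce=cv2.connectedComponentsWithStats(m)
    for i in range(1,k):
        if st[i,4]>40: print("cup",ce[i].round(1),st[i].tolist(),onz(s,ce[i],.05 ).round(3).tolist())
for (u,v) in ((140,260),(160,243),(187,262),(130,210),(198,232),(384,350)): print((u,v),d["top"]["color"][v,u] if v<300 else "")
for (u,v) in ((362,230),(358,225),(354,205),(368,250),(340,230)): print((u,v),d["top"]["color"][v,u])
E
```

```text
top cam [ 0.26  -0.083  1.572]
hull [[143, 203], [197, 214], [199, 237], [181, 278], [124, 266]]
pin [[0.5038, 0.0488, 0.018], [0.5773, 0.097, 0.018], [0.4118, -0.0117, 0.018]] 0.19797389072724647 304.0
cup [208.2 226.3] [201, 216, 15, 19, 173] [[0.535, 0.168, 0.05]]
cup [285.2 248.5] [277, 239, 18, 18, 219] [[0.445, -0.093, 0.05]]
scene cam [ 1.712 -0.632  1.572]
hull [[381, 142], [404, 173], [399, 183], [350, 190], [340, 172], [335, 148]]
pin [[0.4918, 0.0412, 0.018], [0.4111, -0.0124, 0.018], [0.5721, 0.0946, 0.018]] 0.19331500420934902 274.0
cup [266.8 183.4] [264, 179, 8, 10, 46] [[0.434, -0.074, 0.05]]
(140, 260) [93 90 83]
(160, 243) [148 140 132]
(187, 262) [47 44 41]
(130, 210) [ 99 101  95]
(198, 232) [20 29 58]
(384, 350) 
(362, 230) [85 87 89]
(358, 225) [147 146 153]
(354, 205) [102 104 109]
(368, 250) [91 90 97]
(340, 230) [127 129 131]
```

```bash
cat >> meas.py <<'E'
def edge(s,a,b,n=40,w=4,trim=.08):
    """subpixel edge points near segment a-b: strongest brightness step across it, robust line"""
    g=cv2.cvtColor(s["color"],cv2.COLOR_RGB2GRAY).astype(np.float32)
    a,b=np.array(a,float),np.array(b,float); t=(b-a)/np.linalg.norm(b-a); nn=np.array([-t[1],t[0]])
    k=np.arange(-w,w+.01,.1); P=[]
    for f in np.linspace(trim,1-trim,n):
        q=a+(b-a)*f+k[:,None]*nn
        pr=cv2.remap(g,q[:,0].astype(np.float32)[None],q[:,1].astype(np.float32)[None],cv2.INTER_LINEAR)[0]
        gr=np.abs(np.gradient(cv2.GaussianBlur(pr[None],(0,0),4)[0])); gr[:5]=gr[-5:]=0
        i=gr.argmax(); ww=gr[max(0,i-8):i+9]; P.append(a+(b-a)*f+nn*(k[max(0,i-8):i+9]@ww/ww.sum()))
    P=np.array(P,np.float32)
    for _ in range(4):
        vx,vy,x,y=cv2.fitLine(P,cv2.DIST_HUBER,0,.01,.01).ravel()
        res=np.abs((P-[x,y])@[-vy,vx]); P=P[res<max(.35,1.5*np.median(res))]
    return P,float(np.median(res))
def line3(s,a,b,z,**k):
    P,e=edge(s,a,b,**k); W=onz(s,P,z)[:,:2].astype(np.float32)
    vx,vy,x,y=cv2.fitLine(W,cv2.DIST_L2,0,.001,.001).ravel(); return np.array([x,y]),np.array([vx,vy]),len(P),e
E
python3 - <<'E'
import pickle
from meas import *
d=pickle.load(open("s0.pkl","rb")); s=d["top"]
C=lambda u,v:((u+.5)/4-.5+115,(v+.5)/4-.5+180)
E={"far":(C(110,92),C(333,135),.038),"leftA":(C(110,92),C(91,178),.038),"leftB":(C(62,264),C(38,350),.038),
"near38":(C(38,350),C(268,395),.038),"near0":(C(38,350),C(268,395),0),"rightB":(C(290,305),C(268,393),0),
"tr_far":(C(92,178),C(270,215),.038),"tr_near":(C(64,264),C(240,305),.038)}
for k,(a,b,z) in E.items():
    p,v,n,e=line3(s,a,b,z,w=3); v=v*np.sign(v[np.argmax(abs(v))]); print(k,p.round(4),np.degrees(np.arctan2(v[1],v[0])).round(2),n,round(e,2))
s=d["scene"]
c=s["color"][130:205,255:415,::-1]; cv2.imwrite("pics/sc.png",cv2.resize(c,None,fx=5,fy=5,interpolation=cv2.INTER_CUBIC))
E
```

```text
far [0.6093 0.302 ] 75.57 40 0.12
leftA [0.5946 0.4081] -14.5 40 0.11
leftB [0.4468 0.4469] -14.36 40 0.07
near38 [0.3871 0.3604] 75.55 39 0.13
near0 [0.3903 0.3713] 75.55 39 0.13
rightB [0.4041 0.2597] -14.24 40 0.13
tr_far [0.5328 0.323 ] 72.65 10 0.26
tr_near [0.4651 0.3584] 75.4 15 0.15
```

View pics/sc.png

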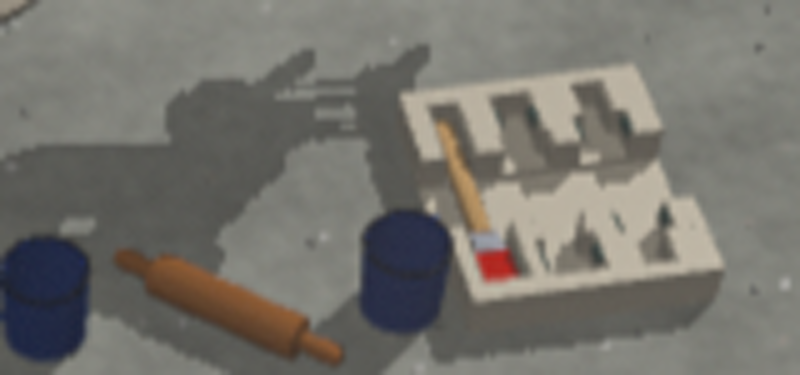

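The tongs lie along the tawa's x axis. The insert line fits give a 229.5 × 200.6 mm footprint at yaw -14.45° and centre (0.498, 0.330). In the scene crop the tongs cutout is the middle one, with its wide head end near the camera at insert +x. Next I'll check the insert in the second view and zoom on the tongs.

```bash
cat >> h.py <<'E'
def Rz(a): return np.array([[np.cos(a),-np.sin(a),0],[np.sin(a),np.cos(a),0],[0,0,1]])
INS=np.array([.4979,.3299,0]); YI=np.radians(-14.45)
def ins(x,y,z): return INS+Rz(YI)@np.array([x,y,z])
def down(a): return np.array([[-np.sin(a),np.cos(a),0],[np.cos(a),np.sin(a),0],[0,0,-1.]]).T.copy() if 0 else Rz(a)@np.diag([1.,-1,-1])
E
python3 - <<'E'
import pickle
from meas import *
d=pickle.load(open("s0.pkl","rb")); s=d["scene"]
C=lambda u,v:((u+.5)/5-.5+255,(v+.5)/5-.5+130)
L=lambda a,b:line3(s,C(*a),C(*b),.038,w=2.5)
far=L((478,300),(720,268)); near=L((403,95),(632,65)); l=L((632,65),(662,130)); l2=L((695,200),(720,265)); 
R=Rz(YI)
for n,q in(("far",far),("near",near),("l",l),("l2",l2)):
    v=q[1]*np.sign(q[1][np.argmax(abs(q[1]))]); print(n,(R.T[:2,:2]@(q[0]-INS[:2])).round(4),np.degrees(np.arctan2(v[1],v[0])).round(2),q[2:])
t=d["top"]["color"][190:265,325:405,::-1]; c=s["color"][195:270,160:240,::-1]
cv2.imwrite("pics/tw.png",np.hstack([cv2.resize(i,None,fx=5,fy=5,interpolation=cv2.INTER_CUBIC) for i in(t,c)]))
E
```

```text
far [ 0.1151 -0.0027] 75.66 (40, 0.10609665513038635)
near [-0.1151 -0.0217] 75.47 (25, 0.07835805416107178)
l [-0.0764  0.0976] -14.46 (40, 0.054994046688079834)
l2 [0.0768 0.0981] -14.83 (40, 0.08161164820194244)
```

View pics/tw.png

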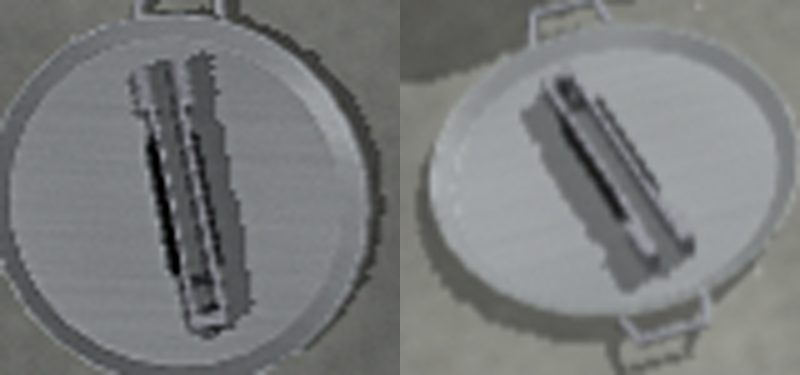

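```bash
python3 - <<'E'
import pickle
from meas import *
from station import r
d=pickle.load(open("s0.pkl","rb"))
for n,p in(("top",[[356.6,202.7],[365.8,255.2]]),("scene",[[213.4,244.5],[193,209.6]])):
    P=onz(d[n],p,.027); v=P[0]-P[1]; print(n,P.round(4).tolist(),"mid",P.mean(0).round(4),np.linalg.norm(v).round(4),np.degrees(np.arctan2(v[1],v[0])).round(2))
for n,(a,b) in {"gripL":((152,145),(176,275)),"gripR":((195,140),(222,270))}.items():
    C=lambda q:((q[0]+.5)/5-.5+325,(q[1]+.5)/5-.5+190)
    p,v,k,e=line3(d["top"],C(a),C(b),.02,w=1.5); print(n,p.round(4),np.degrees(np.arctan2(v[1],v[0])).round(2)%180,k,round(e,2))
# reach checks
for nm,p,a in(("pin",[.4925,.042,.011],np.radians(33.3)),("pinplace",ins(0,.053,.021),YI),("tongs",[.48,-.27,.0155],np.radians(9.)),("tongsplace",ins(0,-.013,.021),YI)):
    for k in(0,np.pi):
        q=r.solve_ik(np.array(p),down(a+k)); print(nm,k,None if q is None else np.round(q,2))
print(down(0.3).round(2).tolist())
E
```

```text
top [[0.5974, -0.3533, 0.027], [0.4107, -0.3695, 0.027]] mid [ 0.504  -0.3614  0.027 ] 0.1874 4.93
scene [[0.6021, -0.3555, 0.027], [0.4209, -0.368, 0.027]] mid [ 0.5115 -0.3617  0.027 ] 0.1816 3.94
gripL [ 0.4983 -0.3486] 1.16 16 0.09
gripR [ 0.497 -0.378] 6.43 40 0.03
pin 0 [-0.15  0.6   1.75 -0.    0.79  0.83]
pin 3.141592653589793 [-0.15  0.6   1.75 -0.    0.79 -2.31]
pinplace 0 [ 0.46  0.75  1.31 -0.    1.07  2.28]
pinplace 3.141592653589793 [ 0.46  0.75  1.31 -0.    1.07 -0.86]
tongs 0 [-0.73  0.65  1.59 -0.    0.9   0.69]
tongs 3.141592653589793 [-0.73  0.65  1.59 -0.    0.9  -2.46]
tongsplace 0 [ 0.37  0.69  1.47 -0.    0.98  2.19]
tongsplace 3.141592653589793 [ 0.37  0.69  1.47 -0.    0.98 -0.95]
[[0.96, 0.3, 0.0], [0.3, -0.96, 0.0], [0.0, 0.0, -1.0]]
```

```bash
python3 - <<'E'
from station import r, snapshot
from h import *
import pickle
a=np.radians(33.3); p=np.array([.4925,.042,0])
r.set_gripper(.066,40)
r.move_ptp(p+[0,0,.16],down(a))
r.move_linear(p+[0,0,.011],vel=.12)
f=r.read_state(); print(f["ee_pos"],f["ft_force"].round(1) if hasattr(f["ft_force"],"round") else f["ft_force"])
r.set_gripper(.02,40); s=r.read_state(); print(s["opening"],s["gripper_force"],s["time"])
r.move_linear(p+[0,0,.16],vel=.12)
s=r.read_state(); print(s["opening"],s["gripper_force"],s["ft_force"],s["time"])
# hover above the insert and look
r.move_ptp(ins(0,.053,.12),down(YI)); r.pause(.2)
s=r.read_state(); print(s["time"],s["ee_pos"],s["torque"])
d={n:snapshot(n) for n in("top","scene")}; pickle.dump(d,open("s1.pkl","wb"))
A=d["top"]["color"][180:290,115:315-75,::-1]; B=d["scene"]["color"][100:210,290:415,::-1]
cv2.imwrite("pics/hov1.png",np.hstack([cv2.resize(i,None,fx=3.2,fy=3.2,interpolation=cv2.INTER_CUBIC) for i in(A,B)]))
E
```

```text
[0.49280566 0.04198586 0.01150494] [ 0.3 -0.8  0. ]
0.034961595987377525 40.009542144834995 4.675
0.035246359442156185 39.98933505266905 [ 0.96030756 -0.40588855 -1.392131  ] 6.0667
7.5667 [0.51159671 0.38037177 0.12022921] [ 0.06001658  0.12522744 -0.04697391]
```

View pics/hov1.png

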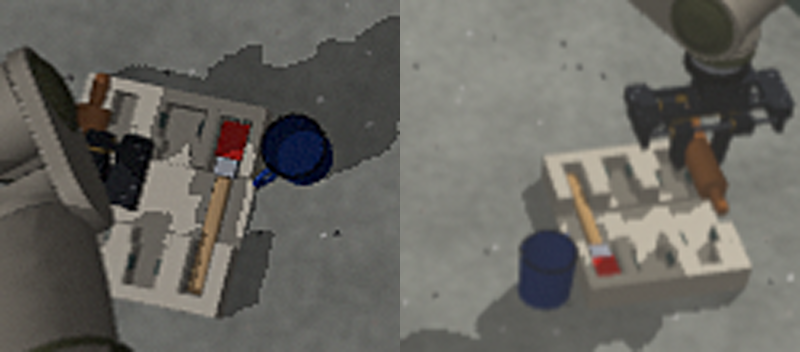

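The pin is held over its cutout. Its far tip is visible in both views, at left-panel (100,75) and right-panel (722,210). I'll triangulate the tip to find the axial grasp offset.

```bash
python3 - <<'E'
import pickle
from meas import *
d=pickle.load(open("s1.pkl","rb")); R=Rz(YI)
for n,b in(("top",(130,190,152,225)),("scene",(498,135,525,170))):
    s=d[n]
    if n=="scene": b=(495,130,525,175); b=(370,130,420,175)
    m=mask(s,"wood",b); k,l,st,ce=cv2.connectedComponentsWithStats(m); i=1+np.argmax(st[1:,4]); v,u=np.nonzero(l==i); print(n,len(u),st[i])
    q=np.c_[u,v].astype(float)
    # pixels -> plane at axis height -> insert frame
    W=onz(s,q,.127)-INS; I=W@R
    hi=I[:,0].max(); e=I[I[:,0]>hi-.025]
    print(" x max",hi.round(4),"px size ~.0031; handle y mid",((e[:,1].max()+e[:,1].min())/2).round(4),"w",np.ptp(e[:,1]).round(4))
    H=np.argwhere(np.abs(I[:,0]-I[:,0].max())<.09); 
    xs=np.round(I[:,0]/.006).astype(int)
    print([(round(x*.006,3),round(float(I[xs==x,1].mean()),4),round(float(np.ptp(I[xs==x,1])),3)) for x in np.unique(xs)])
    print("pred px",proj(s,[ins(.1,.053,.127),ins(.065,.053,.127)]).round(1).tolist(),"tip px",q[I[:,0].argmax()])
E
```

```text
top 9 [145 203   3   3   9]
 x max 0.1008 px size ~.0031; handle y mid 0.0544 w 0.0082
[(np.float64(0.09), 0.0567, 0.0), (np.float64(0.096), 0.0534, 0.007), (np.float64(0.102), 0.0553, 0.006)]
pred px [[146.7, 203.2], [143.8, 213.4]] tip px [147. 203.]
scene 83 [380 141  10  17  83]
 x max 0.052 px size ~.0031; handle y mid 0.052 w 0.0247
[(np.float64(-0.036), 0.0635, 0.0), (np.float64(-0.03), 0.0632, 0.009), (np.float64(-0.024), 0.0601, 0.008), (np.float64(-0.018), 0.0602, 0.013), (np.float64(-0.012), 0.0548, 0.011), (np.float64(-0.006), 0.0512, 0.015), (np.float64(0.0), 0.0498, 0.021), (np.float64(0.006), 0.052, 0.021), (np.float64(0.012), 0.0503, 0.021), (np.float64(0.018), 0.0513, 0.024), (np.float64(0.024), 0.0517, 0.021), (np.float64(0.03), 0.0503, 0.02), (np.float64(0.036), 0.0524, 0.02), (np.float64(0.042), 0.0527, 0.024), (np.float64(0.048), 0.046, 0.007), (np.float64(0.054), 0.0406, 0.0)]
pred px [[391.1, 165.6], [388.2, 159.0]] tip px [384. 157.]
```

The tip matches the prediction in both views: top (147,203) against (146.7,203.2), and scene (390.6,165.6) against (391.1,165.6). The axial offset is about 1 mm or less, so I'll press in stepwise and watch the force.

```bash
cat > press.py <<'E'
from station import r
from h import *
def press(x,y,z0,z1,fmax=35,step=.002):
    r.move_linear(ins(x,y,z0),vel=.08)
    z=z0
    while z>z1+1e-6:
        z=max(z-step,z1); r.move_linear(ins(x,y,z),vel=.03)
        s=r.read_state(); f=Rz(YI).T@np.array(s["ft_force"]); t=Rz(YI).T@np.array(s["torque"])
        print(round(z*1e3,1),"z",round((s["ee_pos"][2])*1e3,1),"f",f.round(1),"t",t.round(2),round(s["opening"]*1e3,1),round(s["time"],1))
        if f[2]>fmax or np.abs(f[:2]).max()>25: print("STOP"); return False
    return True
E
python3 - <<'E'
from press import *
r.set_gripper(.02,60)
print(press(0,.0535,.036,.0205))
E
```

```text
34.0 z 34.1 f [-0.3  0.5 -1.3] t [0.01 0.13 0.01] 34.9 9.3
32.0 z 31.9 f [-0.8 -0.2 -1.6] t [ 0.07  0.09 -0.02] 34.7 9.6
30.0 z 30.2 f [ 0.3 -0.2 -0.1] t [0.19 0.06 0.03] 34.6 9.8
28.0 z 28.6 f [0.4 0.6 5.6] t [0.07 0.11 0.03] 34.8 10.1
26.0 z 26.9 f [-0.8  0.2  6.8] t [-0.02  0.15  0.08] 35.0 10.3
24.0 z 25.1 f [-1.1  0.   9.2] t [-0.05  0.22  0.01] 34.5 10.6
22.0 z 23.1 f [-2.   0.2  8.9] t [0.07 0.2  0.07] 34.3 10.8
20.5 z 21.4 f [-0.2  1.3  5.9] t [0.13 0.16 0.01] 34.6 11.1
True
```

```bash
python3 - <<'E'
from press import *
print(press(0,.0535,.0195,.015,fmax=20,step=.0015))
E
```

```text
18.0 z 20.9 f [-4.4 -4.2 23.2] t [-0.7   0.87  0.02] 34.5 11.6
STOP
False
```

```bash
python3 - <<'E'
from press import *
from station import snapshot
import pickle
r.move_linear(ins(0,.0535,.0205),vel=.03)
r.set_gripper(.047); print(r.read_state()["opening"])
r.move_linear(ins(0,.0535,.20),vel=.15)
a=np.radians(5.); p=np.array([.508,-.361,0])+Rz(a)@[-.006,0,0]
r.set_gripper(.064,40)
r.move_ptp(p+[0,0,.12],down(a)); s=r.read_state(); print(s["time"],s["ee_pos"],s["ft_force"])
d={n:snapshot(n) for n in("top","scene")}; pickle.dump(d,open("s2.pkl","wb"))
A=d["top"]["color"][190:290,115:215,::-1]; B=d["scene"]["color"][125:205,325:415,::-1]
cv2.imwrite("pics/pin2.png",np.hstack([cv2.resize(i,(400,400),interpolation=cv2.INTER_CUBIC) for i in(A,B)]))
from meas import *
m=mask(d["top"],"wood",(115,190,178,290)); m[:, :]=m; k,l,st,ce=cv2.connectedComponentsWithStats(m)
v,u=np.nonzero(m); I=(onz(d["top"],np.c_[u,v],.032)-INS)@Rz(YI); I=I[(I[:,1]>.02)]; print(len(I),I.min(0),I.max(0),np.polyfit(I[:,0],I[:,1],1),I[:,1].mean())
E
```

```text
0.04688602437567248
16.65 [ 0.50244893 -0.36092518  0.12009342] [-0.40774143  0.09790592  0.11209073]
326 [-0.09626933  0.0437132   0.032     ] [0.10061445 0.07051697 0.032     ] [0.00171076 0.05751448] 0.05751690319367746
```

View pics/pin2.png

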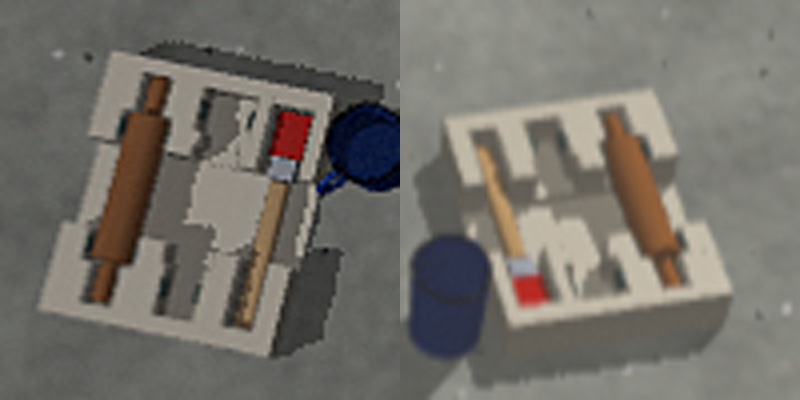

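The pin lies home in its cutout, in line with both handles in the narrow ends, and the cups are untouched. Now the tongs.

```bash
python3 - <<'E'
from press import *
from station import snapshot
import pickle
a=np.radians(5.); p=np.array([.508,-.361,0])+Rz(a)@[-.006,0,0]
r.move_linear(p+[0,0,.0155],vel=.12); s=r.read_state(); print(s["ee_pos"],s["ft_force"])
if np.linalg.norm(s["ft_force"])<8:
    r.set_gripper(.02,40); s=r.read_state(); print(s["opening"],s["gripper_force"],s["ft_force"])
    r.move_linear(p+[0,0,.03],vel=.06); r.move_linear(p+[0,0,.16],vel=.15)
    s=r.read_state(); print(s["opening"],s["ft_force"],s["time"])
    r.move_ptp(ins(-.006,-.0125,.12),down(YI)); r.pause(.2)
    d={n:snapshot(n) for n in("top","scene")}; pickle.dump(d,open("s3.pkl","wb")); print(r.read_state()["ee_pos"],r.read_state()["time"])
    A=d["top"]["color"][180:290,115:240,::-1]; B=d["scene"]["color"][95:205,310:435,::-1]
    cv2.imwrite("pics/hov3.png",np.hstack([cv2.resize(i,None,fx=3.2,fy=3.2,interpolation=cv2.INTER_CUBIC) for i in(A,B)]))
    for n in d:
        print(n,"pred head end corners top",proj(d[n],[ins(.097,-.0125+y,.133) for y in(-.02,.02)]).round(1).tolist(),"hinge",proj(d[n],[ins(-.097,-.0125+y,.133) for y in(-.013,.013)]).round(1).tolist())
E
```

```text
[ 0.50236101 -0.36182068  0.01624284] [-0.46403085 -0.06352208 -0.68784902]
0.033566202846951554 39.86210262402892 [ 0.12317864 -0.05740174  0.84889562]
0.033760375505882886 [-0.15724787 -0.20346686 -1.32641767] 19.7333
[0.48913431 0.31906994 0.12000604] 22.4583
top pred head end corners top [[171.2, 208.8], [159.4, 206.4]] hinge [[153.5, 266.7], [145.5, 265.1]]
scene pred head end corners top [[369.0, 166.7], [379.4, 165.4]] hinge [[356.6, 131.5], [363.0, 130.8]]
```

View pics/hov3.png

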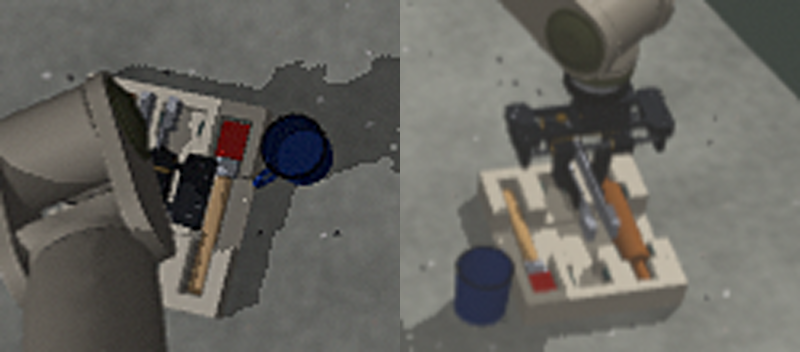

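The tongs are held with the head towards insert +x. The tips, at left-panel (172,97) and (143,93), seem about 2 px short of prediction. I'll measure the axial offset from profiles.

```bash
python3 - <<'E'
import pickle
from meas import *
d=pickle.load(open("s3.pkl","rb")); xs=np.arange(.06,.1101,.003)
print("x",(xs*1e3).round().astype(int).tolist())
for n in d:
  c=d[n]["color"].astype(np.float32)
  for y in(-.014,-.010,.010,.014):
    q=proj(d[n],[ins(x,-.0125+y,.132) for x in xs]).astype(np.float32)
    v=cv2.remap(c,q[None,:,0],q[None,:,1],cv2.INTER_LINEAR)[0]
    print(n,y,"B-R",(v[:,2]-v[:,0]).round().astype(int).tolist(),"L",v.mean(1).round().astype(int).tolist())
# second: lateral profile at head x=.075 in both
ys=np.arange(-.033,.0331,.003); print("y",(ys*1e3).round().astype(int).tolist())
for n in d:
  c=d[n]["color"].astype(np.float32)
  for x in(.07,.08):
    q=proj(d[n],[ins(x,-.0125+y,.132) for y in ys]).astype(np.float32); v=cv2.remap(c,q[None,:,0],q[None,:,1],cv2.INTER_LINEAR)[0]
    print(n,x,"B-R",(v[:,2]-v[:,0]).round().astype(int).tolist(),"L",v.mean(1).round().astype(int).tolist())
E
```

```text
x [60, 63, 66, 69, 72, 75, 78, 81, 84, 87, 90, 93, 96, 99, 102, 105, 108]
top -0.014 B-R [6, 7, 7, 6, 6, 6, 10, 10, 9, 10, 8, -4, -19, -15, 0, -1, -3] L [71, 86, 83, 80, 83, 84, 131, 131, 134, 129, 126, 137, 148, 130, 63, 69, 70]
top -0.01 B-R [7, 7, 7, 5, 5, 5, 6, 10, 9, 4, 10, -5, -18, -12, 0, -2, -2] L [73, 75, 79, 75, 66, 71, 92, 130, 117, 124, 122, 135, 151, 125, 64, 66, 71]
top 0.01 B-R [-5, -1, 7, 6, 6, 6, 5, 5, 5, 5, 6, -9, -18, -13, -4, 0, -1] L [20, 29, 68, 75, 66, 59, 59, 66, 62, 62, 60, 126, 152, 120, 74, 64, 67]
top 0.014 B-R [-7, -4, -2, 1, 6, 6, 7, 6, 7, 10, 9, -11, -18, -13, -4, -2, -2] L [18, 17, 33, 53, 86, 83, 80, 78, 92, 109, 126, 145, 150, 126, 78, 64, 68]
scene -0.014 B-R [4, 5, 5, 5, 6, 7, 8, 8, 8, 8, 7, 4, -1, -5, -10, -14, -16] L [103, 106, 108, 113, 120, 133, 143, 151, 154, 148, 134, 115, 104, 99, 106, 113, 117]
scene -0.01 B-R [-3, -2, -2, -3, -3, -2, 0, 0, -1, -3, -4, -8, -11, -14, -17, -17, -17] L [101, 101, 100, 102, 105, 112, 121, 134, 141, 136, 128, 119, 115, 114, 118, 120, 120]
scene 0.01 B-R [-3, 1, 5, 5, 5, 4, 4, 5, 6, 8, 7, 5, 3, 2, -5, -19, -33] L
[... 472 characters left out ...]
 79, 81, 66, 49, 120, 153, 105, 56, 59, 76, 58, 28, 13, 21, 25, 28, 30]
top 0.08 B-R [-9, -10, -12, -1, 5, 7, 9, 10, 5, -8, -16, -17, -7, 2, 5, 6, 7, 4, -7, -8, -6, -7, -8] L [83, 85, 98, 60, 41, 85, 127, 127, 111, 89, 130, 154, 97, 55, 59, 75, 78, 91, 114, 55, 11, 18, 25]
scene 0.07 B-R [-15, -13, -12, -4, 2, 5, 6, 3, -6, -11, -8, 1, 2, 3, 4, 5, -1, -29, -60, -80, -84, -86, -77] L [107, 97, 92, 89, 98, 111, 118, 110, 100, 99, 96, 81, 80, 86, 96, 105, 106, 101, 96, 94, 96, 97, 96]
scene 0.08 B-R [-15, -12, -3, 2, 6, 9, 9, 5, -4, -11, -11, -3, 1, 2, 4, 6, -3, -31, -62, -82, -86, -87, -77] L [104, 99, 85, 88, 114, 146, 150, 140, 124, 109, 98, 86, 80, 84, 96, 109, 113, 109, 101, 94, 96, 98, 98]
```

The head end lies at insert x ≈ 91 mm instead of 97 in both views, so I'll shift by +6 mm and press.

```bash
python3 - <<'E'
from press import *
r.set_gripper(.02,60)
r.move_linear(ins(0,-.012,.07),vel=.1)
print(press(0,-.012,.052,.021,fmax=30))
E
```

```text
50.0 z 50.2 f [-0.6 -0.4 -1.2] t [-0.03  0.2  -0.01] 33.6 23.9
48.0 z 47.9 f [-0.3  0.1 -1.9] t [-0.03  0.16  0.03] 33.7 24.2
46.0 z 46.0 f [ 0.2 -0.  -1.4] t [-0.08  0.02 -0.18] 33.7 24.4
44.0 z 44.1 f [ 1.  -0.2  1.5] t [-0.07 -0.09 -0.34] 33.6 24.7
42.0 z 42.5 f [ 1.7 -2.5  4.3] t [-0.23 -0.03 -0.43] 33.3 24.9
40.0 z 41.1 f [ 1.2 -2.9  9.3] t [-0.35  0.12 -0.43] 33.5 25.2
38.0 z 38.4 f [ 2.3 -1.5  4.4] t [-0.36 -0.41 -0.51] 33.7 25.4
36.0 z 36.3 f [ 2.3 -2.2  5.9] t [-0.32 -0.29 -0.48] 33.9 25.7
34.0 z 34.3 f [ 1.7 -2.4  5.2] t [-0.3  -0.28 -0.45] 33.6 25.9
32.0 z 32.3 f [ 2.  -1.8  4.8] t [-0.34 -0.21 -0.46] 33.5 26.2
30.0 z 30.3 f [ 2.2 -1.5  6. ] t [-0.24 -0.21 -0.45] 33.5 26.4
28.0 z 28.2 f [ 2.2 -1.   4. ] t [-0.23 -0.24 -0.41] 33.4 26.7
26.0 z 26.2 f [ 2.5 -0.9  4.7] t [-0.26 -0.15 -0.44] 33.5 26.9
24.0 z 24.2 f [ 2.4 -1.5  5.3] t [-0.3  -0.19 -0.47] 33.7 27.2
22.0 z 22.2 f [ 2.  -1.8  4.9] t [-0.21 -0.18 -0.43] 33.6 27.4
21.0 z 21.3 f [ 1.4 -2.1  6. ] t [-0.26 -0.14 -0.51] 33.8 27.7
True
```

Past the nubs; now to find the floor, then release and look with the arm clear.

```bash
python3 - <<'E'
from press import *
from station import snapshot
import pickle
print(press(0,-.012,.0205,.015,fmax=22,step=.0015))
z=r.read_state()["ee_pos"][2]
r.move_linear(ins(0,-.012,.0205),vel=.03)
r.set_gripper(.044); print(r.read_state()["opening"])
r.move_linear(ins(0,-.012,.17),vel=.12)
r.move_ptp(np.array([.40,-.12,.25]),down(0)); s=r.read_state(); print(s["time"],s["ee_pos"])
d={n:snapshot(n) for n in("top","scene")}; pickle.dump(d,open("s4.pkl","wb"))
A=d["top"]["color"][190:290,115:215,::-1]; B=d["scene"]["color"][125:205,325:415,::-1]
cv2.imwrite("pics/fin.png",np.hstack([cv2.resize(i,(400,400),interpolation=cv2.INTER_CUBIC) for i in(A,B)]))
E
```

```text
19.0 z 20.6 f [-2.  -4.1 19. ] t [-0.84  0.44 -0.46] 33.8 28.2
17.5 z 20.6 f [-4.8 -7.2 31.7] t [-1.38  0.96 -0.53] 33.7 28.4
STOP
False
0.044229033302611354
32.1333 [ 0.40026632 -0.11963462  0.24990983]
```

View pics/fin.png

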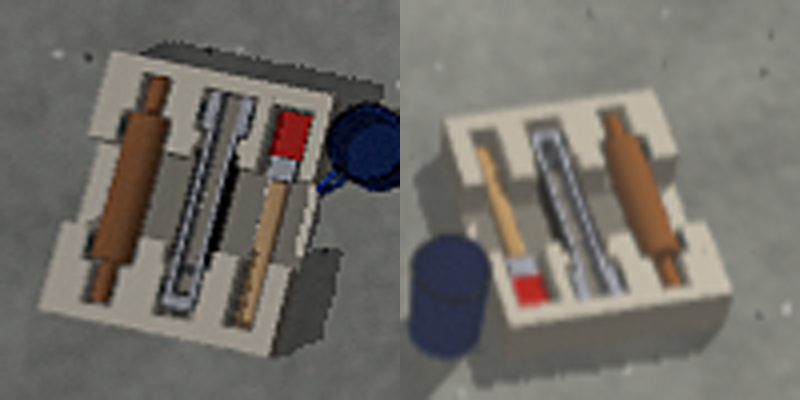

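The last view shows both items in their cutouts, in line. The pin runs through left-panel (128,190) and the tongs through (205,200), with the tongs' head in the broad end. Both stopped hard at the expected floor height, and the cups and brush are where they were.

```bash
python3 -c "
from station import r
print(r.sign_off())"
```

```text
the job is handed in; nothing more can be done
None
```

I pressed the rolling pin and the tongs each home in its own cutout, the tongs head-first in the broad end, let both go and handed the job in at about 32 s; the sign-off returned no verdict.

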